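Clear, tug and hold open a welding-rod case

TASK

Take the piece of steel angle off the lid of the welding-rod case and set it down on the bare bench without dropping it. Then, before touching the slide knob, give the lug at the front of the lid a firm upward tug to learn whether the lid is caught, and if it is, draw the slide knob fully back away from the lid to release it. Lift the lid by its lug to about 40 degrees and finish while holding it open there, leaving the other objects on the bench where they are.

Things in the scene. Friction and masses are not known exactly. Their poses are not given: they have to be found in the camera images.
- case: Painted sheet-steel case fixed to the bench, 200 (x) x 290 (y) x 108 mm high. Origin on the bench under the centre of its lidded part; x points from the front (lug side) to the hinge, z up. The lid spans y -99 to +99 mm; a fixed side panel, top 108 mm up, spans y -190 to -102 mm and carries the slide latch. The bench at y +120 to +300, x -100 to +50 mm is bare and free for putting things down.
- lid (a joint): Lid hinge angle, rad: 0 shut, grows as the front rises, limit 1.3. Plate 200 x 198 x 8 mm, 0.4 to 0.6 kg, hinge axis along case y at case x +100, z 104 mm. It never stays up by itself. Free, it lifts at the lug with 2 to 3 N; caught, the lug rises under 5 mm and stops dead. Which it is cannot be seen: the catch inside has a worn spring and is sometimes in, sometimes already back.
- lug (a point): Grip point on the lid's lug: a steel bar 16 mm wide (y) x 14 mm high that sticks out 46 mm forward from the middle of the lid's front edge. The point is at its mid-height and mid-width, 26 mm in front of the edge, 226 mm from the hinge axis, 104 mm above the bench when shut. Free on both sides, above and below. It turns with the lid.
- latch: Fixed steel base plate of the slide latch (44 x 62 x 3 mm) on the side panel, origin at case x = -50, y = -132, z = 108 mm, same axes as the case. The hidden catch that can hold the lid is part of it.
- slide_knob (a point): The upper part of the slide knob, an upright steel block 22 mm (x) x 14 mm (y), standing up to 36 mm above the side panel; the point is on its centre line, 26 mm above the panel. Free all round above the panel.
- slide (a joint): Travel of the slide knob in m: 0 at home (always so at the start), growing to 0.022 as it moves along the case's -y, away from the lid. About 3 N of friction, up to 6 N when it pushes the catch; it stays where it is left. The lid is surely free once it is past 0.015; fully back is 0.022.
- angle: Steel angle-section offcut, 0.4 to 0.6 kg, lying loose on the lid: flat leg 45 (x) x 110 (y) x 8 mm, with an upright leg 8 mm thick, 45 mm tall over all and 110 mm long along its -x edge (centre of its thickness at x = -18.5 mm). Origin at the centre of the flat leg's underside; y along its length.
- disc: Bystander: grinding flap disc 115 mm across, 18 mm high, lying on the bench; origin under its centre.
- tin: Bystander: closed tin 66 mm across, 110 mm high, on the bench; origin under its centre.
- wrench: Bystander: wrench 180 mm long lying on the bench, on the slide latch's side of the case; origin under its middle.
There are look-alikes about, which are no part of the job. What is shaped like the angle but brown or yellow is not meant.

How it is judged:
On the way, in this order (a step that is already met when the one before it is completed fails the run):
1. the angle lies on the bench, let go (height (world z) of angle below 0.035 m and linear speed of angle below 0.03 m/s and contact force between angle and the fingers below 0.1 N and contact force between angle and case below 0.1 N and value of joint lid below 0.03 rad), for 0.2 s.
2. with the slide still home, the lug is tugged until the catch resists it or, if it is free, until the lid rises clearly (value of joint slide below 0.004 m and contact force between the fingers and lid above 0.5 N and (contact force between lid and latch above 4 N or value of joint lid above 0.08 rad)), for 0.04 s.
3. the lid is lifted by its lug past 25 degrees (value of joint lid above 0.44 rad and contact force between the fingers and lid above 0.5 N), for 0.1 s.
At the end, for the whole second after the job is handed in: The lid stands still between 0.52 and 0.88 rad (30 to 50 degrees), carried by the gripper's fingers (more than 0.5 N of contact) and by nothing else; the angle lies at rest on the bench (origin under 35 mm), touching neither the case nor the fingers (value of joint lid between 0.52 and 0.88 rad and velocity of joint lid between -0.1 and 0.1 rad/s and contact force between the fingers and lid above 0.5 N and contact force between angle and case below 0.1 N and height (world z) of angle below 0.035 m and linear speed of angle below 0.03 m/s and contact force between angle and the fingers below 0.1 N); the arm keeps its last pose, push and grip.
It fails at once if the angle is dropped or thrown (faster than 0.9 m/s while not held) (linear speed of angle above 0.9 m/s and contact force between angle and the fingers below 0.1 N).
It fails at once if a bystander is moved more than 20 mm (distance of any of disc, tin, wrench from where it was at the start of the episode above 0.02 m).
It also fails if it takes over 72 s, if anything falls off the work surface, if the arm or the gripper's body presses on something with over 40 N, if the wrist force passes 120 N, or if a joint passes its speed limit or range.

ROBOT

A 6-joint arm with a two-finger parallel gripper is mounted at the origin on the work surface. World frame = base frame: x ahead of the robot, y to its left, z up, the work surface at z = 0. Lengths are in m, angles in rad, forces in N, time in s.
With the tool pointing down it reaches from about 0.225 to 0.875 m from the base axis. Payload 3.4 kg.
Tool frame: the origin (TCP) lies at the very end of the fingers, on their centre line; the grasp point (between the pads) lies 19 mm behind it (manip.pinch_z is the distance from the TCP to the grasp point, in m); z points along the fingers, x is the direction in which the jaws open and shut, and the axes are right-handed (so a half turn about z gives the same grasp; the last joint's range is limited). The gripper opens to 85 mm and grips with 20 to 120 N. Pads are 22 mm wide; open, the fingers measure 114 mm over their backs; the gripper's body (76 mm by 85 mm) begins 54 mm behind the grasp point. The pads swing forward as they close: fully open they stand 13 mm farther back than shut.
Start: joints at [1.218, 0.276, 1.505, -0, 1.361, -0.121], TCP at [0.132, 0.56, 0.231] pointing down, gripper open.
Joint ranges: [-2.89, 2.89], [-0.75, 2.08], [0.22, 2.7], [-1.18, 4.32], [0.11, 2.71], [-2.7, 2.7]. Speed limits (rad/s): [2.57, 2.57, 3.14, 3.14, 3.14, 3.14].

INTERFACE

Orientations are given as a unit quaternion [x, y, z, w].
In Python, from workcell import telemetry, eyes, manip gives the robot as it stands.
- The arm moves only by the tool apply_moves, never from a script. Its argument "increments" is a list of rows, each an object with "claw": the opening, from 0 (shut) to 1 (fully open); "xyz": the shift along the world's x, y, z in m, a list of three; "twist": the turn, a rotation vector about the world's x, y, z in degrees, a list of three. A call has 1 to 12 rows; each row shifts and turns the commanded pose from where the row before left it; what a row does not reach is not made up. A row lasts 1/12 s, in which the tool goes at most 41.7 mm and 7.16 degrees, less where a joint would pass 70% of its speed; a pose out of reach is approached as far as the arm can. A call with a gripper value outside its range is refused whole. The fingers move at their own pace and stop on an object; the grip force is fixed at half the most. Time passes only in rows, so rows that do not move let the fingers close. It gives the time, the measured TCP pose, the force and the opening at its end, in the units of the state.
- telemetry.read_state(): the state, without advancing time (a new reading comes with each control period).
- eyes.snapshot(name): name is "scene" or "side" or "wrist"; returns a dict with "pixels" (384x512x3 uint8, blue, green, red), "range_z" (384x512 float32, m along the optical axis (not along the pixel's ray), 0 where there is no reading), "fov_y" (degrees; the focal length in pixels is half the picture's height over the tangent of half this angle, whatever the lens; pixels are square), "cx", "cy" (the principal point, pixels), "extrinsics" (4x4, takes a point from world to camera coordinates). Camera axes: x right, y up, looking along -z (the intrinsics and any distortion apply to the point x, -y, -z); pixel columns grow to the right and rows downward; lengths in m; the calibration is good to about 2 mm. The wrist camera is an equidistant fisheye: a pixel r from the principal point sees the ray r / f radians off the axis. A picture is of the moment at which its call begins.
- manip.finish_job(): hands the job in, once; it reports no verdict.
The state is a dict: "clock": time; "qpos": joint angles; "dq": joint speeds; "joint_efforts": joint torques, N m; "position": TCP position; "orientation": TCP orientation; "wrist_force": force on the tool from outside, world axes, zero at the start; "torque": the same for the moment, N m; "opening": finger opening in m.
Only numpy, scipy, OpenCV 4.12 (cv2) and the standard library are available. Lean on these libraries where they do the work, as an engineer would, in place of code of your own. Each camera call takes 0.05 s, during which the arm holds its last target.

## Working session

There is one attempt and no reset: what is moved stays moved. The work goes in short steps, Python scripts to look and compute and a tool call to move; the robot and the scene stay as the last step left them, time stands still between calls to the robot, and variables do not carry over. Pictures are saved under pics/ and viewed, and the job is handed in when it is done.

Besides the shell and the picture viewer there is one more tool, called after ">>>" as name(argument=value, ...) on one line, values as JSON. apply_moves: Moves the arm, as the interface text tells. Its arguments: {"type":"object","properties":{"increments":{"type":"array","items":{"type":"object","properties":{"claw":{"type":"number"},"xyz":{"type":"array","items":{"type":"number"}},"twist":{"type":"array","items":{"type":"number"}}}}}},"required":["increments"]}

```bash
ls; mkdir -p pics
cat > h.py <<'E'
import numpy as np,cv2
from workcell import telemetry, eyes, manip
def snap(n,tag):
    s=eyes.snapshot(n); cv2.imwrite(f'pics/{tag}.png',s['pixels']); np.savez(f'pics/{tag}.npz',**{k:np.array(v) for k,v in s.items()}); return s
def pts(s):
    # world point per pixel, pinhole cams, from range_z
    z=s['range_z'];h,w=z.shape;f=h/2/np.tan(np.radians(float(s['fov_y'])/2))
    u,v=np.meshgrid(np.arange(w),np.arange(h))
    c=np.stack([(u-float(s['cx']))/f*z,-(v-float(s['cy']))/f*z,-z,np.ones_like(z)],-1)
    return (c@np.linalg.inv(s['extrinsics']).T)[...,:3]
E
python3 - <<'E'
from h import *
print(telemetry.read_state())
for n in ['scene','side','wrist']:
    s=snap(n,n+'0'); print(n,s['fov_y'],s['cx'],s['cy'],s['extrinsics'].round(3).tolist())
E
```

```text
pics
{'clock': 0.0, 'qpos': array([ 1.21798585e+00,  2.76616335e-01,  1.50614766e+00,  2.71106055e-05,
        1.36070119e+00, -1.21001804e-01]), 'dq': array([-0.00073569, -0.00148094, -0.00020669, -0.0020692 ,  0.00164358,
       -0.00170964]), 'joint_efforts': array([ 1.17268151e-03, -4.16775942e+01, -2.45797867e+01, -2.74783397e-04,
        1.11589683e-02, -8.48884909e-07]), 'position': array([0.13191058, 0.55911671, 0.23042176]), 'orientation': array([ 7.84137312e-01,  6.20586658e-01, -8.05838880e-04,  4.76860479e-04]), 'wrist_force': array([ 0.6512159 ,  1.01267111, -0.0271466 ]), 'torque': array([-0.0250264 , -0.01063041, -0.0399007 ]), 'opening': 0.08524693864135253}
scene 53.80169837485617 251.11407457797083 193.7754510881031 [[0.314, 0.949, -0.022, -0.04], [-0.511, 0.188, 0.839, 0.224], [0.8, -0.253, 0.544, -1.382], [0.0, 0.0, 0.0, 1.0]]
side 53.47574848235636 256.6181947302752 188.91838480606316 [[0.985, -0.172, 0.013, -0.595], [0.126, 0.773, 0.622, -0.004], [-0.117, -0.611, 0.783, -1.131], [0.0, 0.0, 0.0, 1.0]]
wrist 65.70646984690485 251.49267209498308 192.60611240084083 [[0.231, 0.973, -0.001, -0.574], [-0.922, 0.218, -0.319, 0.041], [-0.31, 0.075, 0.948, -0.381], [0.0, 0.0, 0.0, 1.0]]
```

View pics/scene0.png

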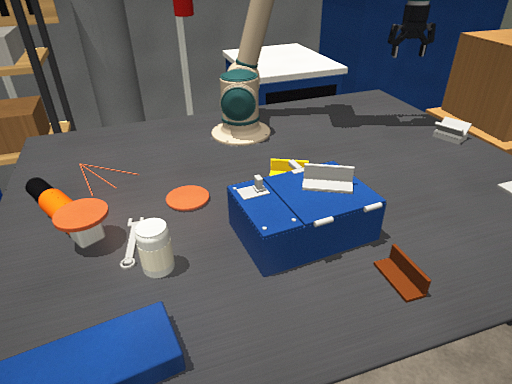

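View pics/side0.png

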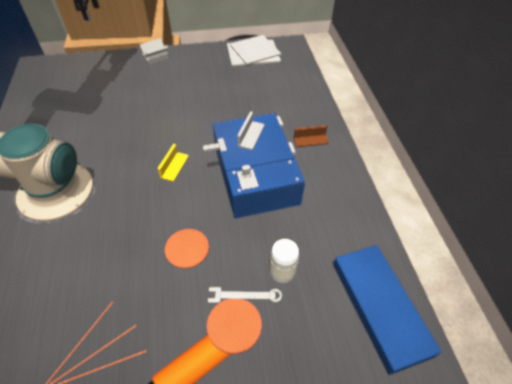

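View pics/wrist0.png

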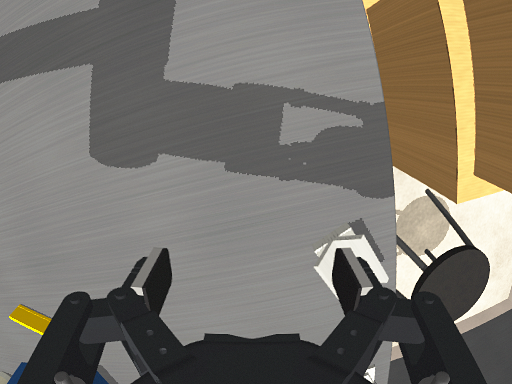

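The scene view shows the blue case at about (305,215), with the grey angle on its lid (328,178) and the knob at (258,184). In the side view the lug points left towards the robot (212,147), the knob is at (246,172), and the angle is at (250,130). The yellow angle (172,162) and the brown one (311,135) are decoys. Next I'll measure.

Run:
```python
from h import *
for n in ['scene','side']:
    s=dict(np.load(f'pics/{n}0.npz')); P=pts(s); im=s['pixels']; hsv=cv2.cvtColor(im,cv2.COLOR_BGR2HSV)
    print(n)
    blue=(hsv[...,0]>100)&(hsv[...,0]<130)&(hsv[...,1]>120)
    X=P[...,0];Y=P[...,1];Z=P[...,2]
    reg=(X>.3)&(X<.95)&(Y>-.3)&(Y<.4)
    top=blue&reg&(abs(Z-.108)<.006)
    p=P[top][:,:2].astype(np.float32); 
    print('top',len(p),Z[top].mean(),cv2.minAreaRect(p))
    b=cv2.boxPoints(cv2.minAreaRect(p)); print(b.round(3).tolist())
    # non-blue things above .1 in region
    hi=reg&~blue&(Z>.09)&(Z<.2)
    k,l,st,c=cv2.connectedComponentsWithStats(hi.astype(np.uint8))
    for i in range(1,k):
        if st[i,4]>8:
            q=P[l==i]; print(st[i],'min',q.min(0).round(3),'max',q.max(0).round(3),'med',np.median(q,0).round(3), cv2.minAreaRect(q[:,:2].astype(np.float32)))
    big=cv2.resize(im[90:230,180:340] if n=='side' else im[140:290,210:440],None,fx=3.4,fy=3.4,interpolation=cv2.INTER_CUBIC); cv2.imwrite(f'pics/{n}0z.png',big)
```

```text
scene
top 4943 0.10829681190104853 ((0.5994881987571716, -0.03269249200820923), (0.20160086452960968, 0.2878211438655853), 5.111665725708008)
[[0.4860000014305115, 0.10199999809265137], [0.5120000243186951, -0.1850000023841858], [0.7129999995231628, -0.16699999570846558], [0.6869999766349792, 0.11999999731779099]]
[ 289  159   66   35 1522] min [ 0.451 -0.03   0.099] max [0.641 0.105 0.156] med [0.587 0.026 0.118] ((0.5448065400123596, 0.032087914645671844), (0.1493319422006607, 0.14318525791168213), 62.56138610839844)
[275 172  11   3  11] min [ 0.499 -0.061  0.107] max [ 0.505 -0.037  0.11 ] med [ 0.503 -0.049  0.108] ((0.501839816570282, -0.049002520740032196), (0.006228959187865257, 0.024512240663170815), 3.7920403480529785)
[233 174  37  26 427] min [ 0.505 -0.174  0.107] max [ 0.582 -0.105  0.146] med [ 0.564 -0.132  0.112] ((0.5459296703338623, -0.13881833851337433), (0.07331852614879608, 0.06493203341960907), 9.288300514221191)
[363 202  20  11 122] min [0.685 0.061 0.092] max [0.701 0.112 0.112] med [0.696 0.08  0.108] ((0.692497968673706, 0.08637484163045883), (0.0150158461
[... 1965 characters left out ...]
4), (0.01329632569104433, 0.06069276109337807), 9.587679862976074)
[288 160   4   4  16] min [ 0.675 -0.1    0.105] max [ 0.686 -0.086  0.114] med [ 0.68  -0.095  0.108] ((0.680285632610321, -0.09242520481348038), (0.014632359147071838, 0.008897745981812477), 76.3849868774414)
[232 164  27  29 470] min [ 0.515 -0.178  0.104] max [ 0.58  -0.08   0.147] med [ 0.55  -0.135  0.111] ((0.5457941889762878, -0.12801505625247955), (0.0630529373884201, 0.09250743687152863), 7.629022598266602)
[295 177   4   4  16] min [ 0.68  -0.164  0.105] max [ 0.69  -0.149  0.111] med [ 0.685 -0.157  0.109] ((0.6852158904075623, -0.15665170550346375), (0.012806142680346966, 0.008312025107443333), 75.19132995605469)
```

```bash
python3 -c "
import cv2,numpy as np
a=cv2.imread('pics/side0z.png');b=cv2.imread('pics/scene0z.png');print(a.shape,b.shape)"
```

```text
(476, 544, 3) (510, 782, 3)
```

View pics/side0z.png

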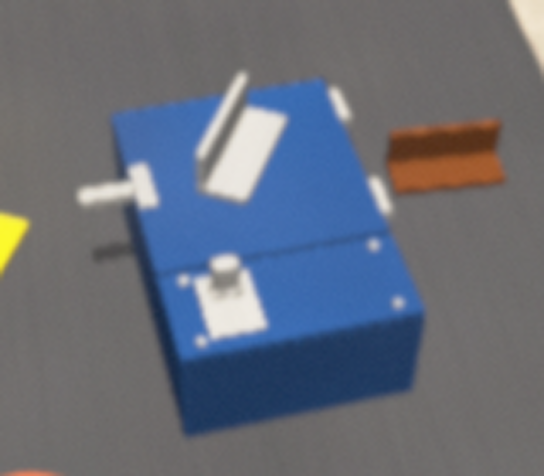

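View pics/scene0z.png

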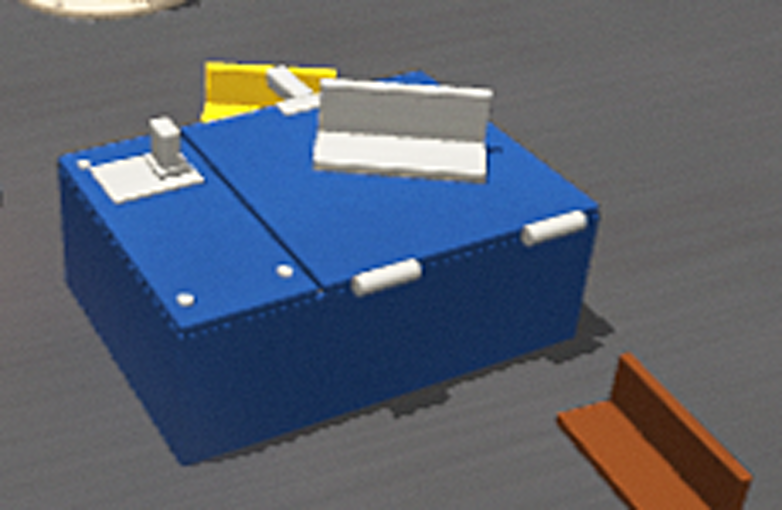

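Run:
```python
from h import *
for n in ['scene','side']:
    s=dict(np.load(f'pics/{n}0.npz')); P=pts(s); im=s['pixels']; hsv=cv2.cvtColor(im,cv2.COLOR_BGR2HSV)
    X,Y,Z=P[...,0],P[...,1],P[...,2]
    grey=hsv[...,1]<90
    def fit(nm,m):
        q=P[m]; r=cv2.minAreaRect(q[:,:2].astype(np.float32)); print(n,nm,len(q),q.mean(0).round(4),r,'zmax',q[:,2].max().round(3))
        return q
    A=(X>.53)&(X<.66)&(Y>-.04)&(Y<.13)
    fit('upr',A&grey&(Z>.125)&(Z<.16)); fit('uptop',A&grey&(Z>.148)&(Z<.16)); fit('flat',A&grey&(abs(Z-.116)<.003))
    fit('knob',(X>.5)&(X<.6)&(Y>-.18)&(Y<-.08)&(Z>.122)&(Z<.15)&grey)
    fit('knobtop',(X>.5)&(X<.6)&(Y>-.18)&(Y<-.08)&(Z>.140)&(Z<.15)&grey)
    fit('plate',(X>.5)&(X<.6)&(Y>-.18)&(Y<-.07)&(abs(Z-.111)<.002)&grey)
    fit('lug',(X>.43)&(X<.482)&(Y>-.04)&(Y<.05)&(Z>.098)&(Z<.118)&grey)
    # other things on bench
    obj=(X>.15)&(X<.95)&(Y>-.6)&(Y<.5)&(Z>.008)&(Z<.2)
    k,l,st,c=cv2.connectedComponentsWithStats(obj.astype(np.uint8))
    for i in range(1,k):
        if st[i,4]>15:
            q=P[l==i]; print('obj',st[i,:2],'min',q.min(0).round(3),'max',q.max(0).round(3))
```

```text
scene upr 623 [0.5815 0.0358 0.1412] ((0.5800058245658875, 0.03620035946369171), (0.10945617407560349, 0.011870088055729866), 61.75198745727539) zmax 0.156
scene uptop 181 [0.5811 0.0366 0.1521] ((0.5797728896141052, 0.03717470169067383), (0.10799574106931686, 0.011136551387608051), 61.08518981933594) zmax 0.156
scene flat 539 [0.599  0.0265 0.1165] ((0.5978525280952454, 0.026448290795087814), (0.1090523898601532, 0.04427942633628845), 61.925209045410156) zmax 0.119
scene knob 98 [ 0.5615 -0.1237  0.1361] ((0.5580351948738098, -0.12251923978328705), (0.021383443847298622, 0.013901589438319206), 6.771445274353027) zmax 0.146
scene knobtop 41 [ 0.5583 -0.1228  0.1434] ((0.5572646856307983, -0.12224318832159042), (0.01991821639239788, 0.013171630911529064), 6.7714457511901855) zmax 0.146
scene plate 241 [ 0.5612 -0.1427  0.1113] ((0.5527133941650391, -0.13896220922470093), (0.0550650954246521, 0.06614674627780914), 3.807227611541748) zmax 0.113
scene lug 55 [ 0.4671 -0.0006  0.1091] ((0.4662851095199585, 0.0010109683498740196), (0.03031313233077526, 0.013805422931909561), 0.767426609992
[... 1621 characters left out ...]
), 5.724854469299316) zmax 0.114
obj [203 111] min [ 0.445 -0.187  0.008] max [0.706 0.119 0.157]
obj [294 125] min [0.746 0.06  0.008] max [0.858 0.11  0.048]
obj [158 144] min [ 0.304 -0.018  0.008] max [0.389 0.096 0.049]
obj [165 229] min [ 0.315 -0.32   0.008] max [ 0.428 -0.204  0.022]
obj [270 239] min [ 0.572 -0.4    0.008] max [ 0.638 -0.336  0.113]
obj [333 245] min [ 0.738 -0.6    0.008] max [ 0.892 -0.354  0.05 ]
obj [209 287] min [ 0.418 -0.392  0.008] max [ 0.43  -0.383  0.014]
obj [209 287] min [ 0.415 -0.422  0.008] max [ 0.45  -0.386  0.013]
obj [248 292] min [ 0.511 -0.425  0.008] max [ 0.533 -0.414  0.012]
obj [147 296] min [ 0.277 -0.6    0.008] max [ 0.522 -0.415  0.089]
```

>>> apply_moves(increments=[{"claw": 1, "xyz": [0.022, -0.026, 0.002], "twist": [0, 0, -5.3]}, {"claw": 1, "xyz": [0.022, -0.026, 0.002], "twist": [0, 0, -5.3]}, {"claw": 1, "xyz": [0.022, -0.026, 0.002], "twist": [0, 0, -5.3]}, {"claw": 1, "xyz": [0.022, -0.026, 0.002], "twist": [0, 0, -5.3]}, {"claw": 1, "xyz": [0.022, -0.026, 0.002], "twist": [0, 0, -5.3]}, {"claw": 1, "xyz": [0.022, -0.026, 0.002], "twist": [0, 0, -5.3]}, {"claw": 1, "xyz": [0.022, -0.026, 0.002], "twist": [0, 0, -5.3]}, {"claw": 1, "xyz": [0.022, -0.026, 0.002], "twist": [0, 0, -5.3]}, {"claw": 1, "xyz": [0.022, -0.026, 0.002], "twist": [0, 0, -5.3]}, {"claw": 1, "xyz": [0.022, -0.026, 0.002], "twist": [0, 0, -5.3]}, {"claw": 1, "xyz": [0.022, -0.026, 0.002], "twist": [0, 0, -5.3]}, {"claw": 1, "xyz": [0.022, -0.026, 0.002], "twist": [0, 0, -5.3]}])

```text
clock: 1.15
position: [0.3967, 0.2461, 0.2553]
orientation: [0.994, 0.112, -0.0, -0.0]
wrist_force: [0.4, -0.5, -0.4]
opening: 0.0852
```

>>> apply_moves(increments=[{"claw": 1, "xyz": [0.022, -0.026, 0], "twist": [0, 0, -5.2]}, {"claw": 1, "xyz": [0.022, -0.026, 0], "twist": [0, 0, -5.2]}, {"claw": 1, "xyz": [0.022, -0.026, 0], "twist": [0, 0, -5.2]}, {"claw": 1, "xyz": [0.022, -0.026, 0], "twist": [0, 0, -5.2]}, {"claw": 1, "xyz": [0.022, -0.026, 0], "twist": [0, 0, -5.2]}, {"claw": 1, "xyz": [0.022, -0.026, 0], "twist": [0, 0, -5.2]}, {"claw": 1, "xyz": [0.022, -0.026, 0], "twist": [0, 0, -5.2]}, {"claw": 1, "xyz": [0.022, -0.026, 0], "twist": [0, 0, -5.2]}, {"claw": 1, "xyz": [0, 0, 0], "twist": [0, 0, 0]}, {"claw": 1, "xyz": [0, 0, 0], "twist": [0, 0, 0]}, {"claw": 1, "xyz": [0, 0, 0], "twist": [0, 0, 0]}])

```text
clock: 2.07
position: [0.5715, 0.0399, 0.2548]
orientation: [0.969, -0.246, -0.001, -0.0]
wrist_force: [-1.2, -0.2, 0.1]
opening: 0.0856
```

```bash
cat >> h.py <<'E'
from scipy.spatial.transform import Rotation as Rot
def st():
    t=telemetry.read_state(); R=Rot.from_quat(t['orientation']).as_matrix()
    print('t',round(t['clock'],2),'pos',t['position'].round(4),'jawyaw',np.degrees(np.arctan2(R[1,0],R[0,0])).round(2),'z',R[:,2].round(3),'F',t['wrist_force'].round(2),'T',t['torque'].round(2),'open',round(t['opening'],4),'q',t['qpos'].round(2)); return t
E
python3 - <<'E'
from h import *
st(); snap('wrist','wrist1')
E
```

```text
t 2.07 pos [0.5715 0.0399 0.2548] jawyaw -28.47 z [-0.002  0.001 -1.   ] F [-1.18 -0.22  0.08] T [ 0.05 -0.    0.02] open 0.0856 q [-0.05  0.26  1.47  0.    1.41  0.44]
```

View pics/wrist1.png

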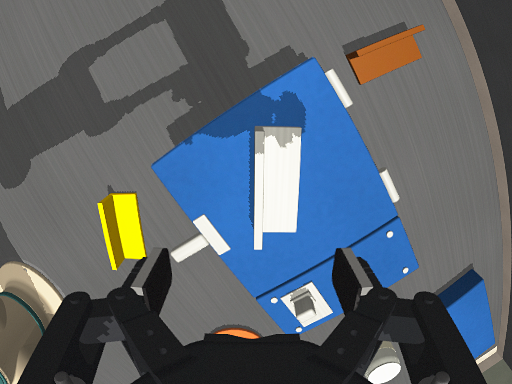

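```bash
cat >> h.py <<'E'
def wray(s,u,v,z):
    f=384/2/np.tan(np.radians(float(s['fov_y'])/2)); d=np.array([u-float(s['cx']),v-float(s['cy'])]); r=np.hypot(*d); th=r/f
    c=np.array([d[0]/r*np.sin(th),-d[1]/r*np.sin(th),-np.cos(th)])
    E=np.linalg.inv(s['extrinsics']); o=E[:3,3]; w=E[:3,:3]@c
    return (o+w*(z-o[2])/w[2]).round(4)
E
python3 - <<'E'
from h import *
s=dict(np.load('pics/wrist1.npz'))
# top face of the upright: corners
for nm,p,z in [('A',(255,127),.153),('B',(263.5,127),.153),('C',(254,249),.153),('D',(263,249),.153),('lug tip',(175,254),.111),('lug root',(205,238),.111),('knobtop',(302,298),.144)]:
    print(nm,wray(s,*p,z))
im=cv2.resize(s['pixels'][110:330,140:340],None,fx=2.7,fy=2.7,interpolation=cv2.INTER_CUBIC);cv2.imwrite('pics/wrist1z.png',im)
E
```

```text
A [0.6011 0.088  0.153 ]
B [0.6072 0.0847 0.153 ]
C [ 0.5469 -0.0106  0.153 ]
D [ 0.5543 -0.0146  0.153 ]
lug tip [0.4531 0.004  0.111 ]
lug root [0.4952 0.0055 0.111 ]
knobtop [ 0.5605 -0.0951  0.144 ]
```

View pics/wrist1z.png

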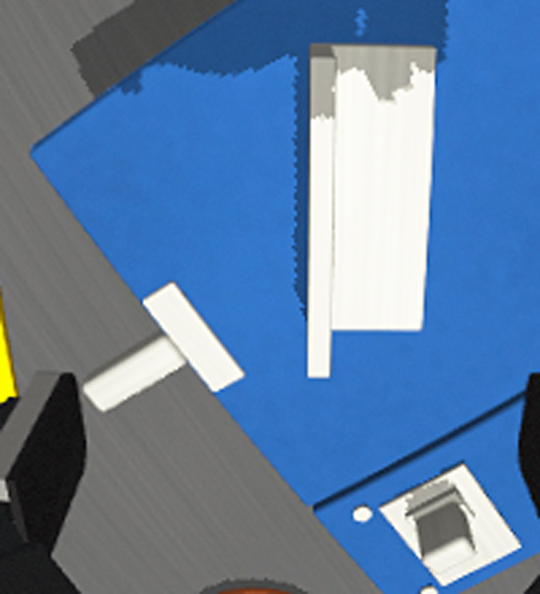

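The jaw line runs along the upright leg, whose top is at columns 255–263. The three views agree on a centre of about (0.577, 0.037). Descending to it.

>>> apply_moves(increments=[{"claw": 1, "xyz": [0.0055, -0.003, -0.02], "twist": [0, 0, 0]}, {"claw": 1, "xyz": [0, 0, -0.03], "twist": [0, 0, 0]}, {"claw": 1, "xyz": [0, 0, -0.03], "twist": [0, 0, 0]}, {"claw": 1, "xyz": [0, 0, -0.025], "twist": [0, 0, 0]}, {"claw": 1, "xyz": [0, 0, -0.015], "twist": [0, 0, 0]}, {"claw": 1, "xyz": [0, 0, -0.009], "twist": [0, 0, 0]}, {"claw": 1, "xyz": [0, 0, 0], "twist": [0, 0, 0]}, {"claw": 1, "xyz": [0, 0, 0], "twist": [0, 0, 0]}, {"claw": 1, "xyz": [0, 0, 0], "twist": [0, 0, 0]}])

```text
clock: 2.87
position: [0.5785, 0.0371, 0.1279]
orientation: [0.969, -0.246, 0.001, -0.0]
wrist_force: [0.7, -0.3, 0.7]
opening: 0.0853
```

Run:
```python
from h import *
st(); snap('wrist','wrist2')
```

```text
t 2.87 pos [0.5785 0.0371 0.1279] jawyaw -28.43 z [ 0.003 -0.    -1.   ] F [ 0.66 -0.3   0.65] T [-0.04  0.01 -0.03] open 0.0853 q [-0.06  0.36  1.66  0.    1.13  0.44]
```

View pics/wrist2.png

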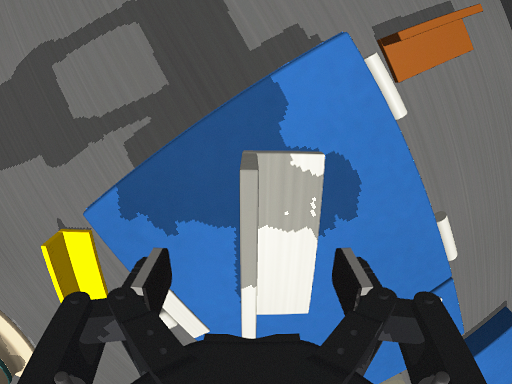

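The upright leg (columns 240–258) lies between the pads (165 and 340). Lowering slightly and closing.

>>> apply_moves(increments=[{"claw": 1, "xyz": [-0.001, 0, -0.004], "twist": [0, 0, 0]}, {"claw": 0.5, "xyz": [0, 0, 0], "twist": [0, 0, 0]}, {"claw": 0, "xyz": [0, 0, 0], "twist": [0, 0, 0]}, {"claw": 0, "xyz": [0, 0, 0], "twist": [0, 0, 0]}, {"claw": 0, "xyz": [0, 0, 0], "twist": [0, 0, 0]}, {"claw": 0, "xyz": [0, 0, 0], "twist": [0, 0, 0]}, {"claw": 0, "xyz": [0, 0, 0], "twist": [0, 0, 0]}, {"claw": 0, "xyz": [0, 0, 0], "twist": [0, 0, 0]}, {"claw": 0, "xyz": [0, 0, 0], "twist": [0, 0, 0]}, {"claw": 0, "xyz": [0, 0, 0], "twist": [0, 0, 0]}, {"claw": 0, "xyz": [0, 0, 0], "twist": [0, 0, 0]}, {"claw": 0, "xyz": [0, 0, 0], "twist": [0, 0, 0]}])

```text
clock: 3.92
position: [0.5766, 0.0366, 0.1225]
orientation: [0.969, -0.246, 0.0, 0.0]
wrist_force: [-0.9, -0.6, 2.2]
opening: 0.0074
```

>>> apply_moves(increments=[{"claw": 0, "xyz": [0, 0, 0.01], "twist": [0, 0, 0]}, {"claw": 0, "xyz": [0, 0, 0.015], "twist": [0, 0, 0]}, {"claw": 0, "xyz": [0, 0, 0.02], "twist": [0, 0, 0]}, {"claw": 0, "xyz": [0, 0, 0.02], "twist": [0, 0, 0]}, {"claw": 0, "xyz": [0, 0, 0], "twist": [0, 0, 0]}, {"claw": 0, "xyz": [0, 0, 0], "twist": [0, 0, 0]}, {"claw": 0, "xyz": [0, 0, 0], "twist": [0, 0, 0]}])

```text
clock: 4.5
position: [0.5754, 0.0367, 0.1858]
orientation: [0.969, -0.246, -0.002, 0.0]
wrist_force: [0.8, 0.7, -5.6]
opening: 0.007
```

Run:
```python
from h import *
st(); snap('scene','scene3'); s=snap('side','side3')
a=cv2.imread('pics/scene3.png')[120:280,200:440]; b=cv2.imread('pics/side3.png')[60:220,150:390]
cv2.imwrite('pics/c3.png',cv2.resize(np.vstack([a,b]),None,fx=1.8,fy=1.8))
```

```text
t 4.5 pos [0.5754 0.0367 0.1858] jawyaw -28.48 z [-0.003  0.    -1.   ] F [ 0.75  0.75 -5.59] T [0.05 0.04 0.  ] open 0.007 q [-0.06  0.31  1.57 -0.    1.26  0.44]
```

View pics/c3.png

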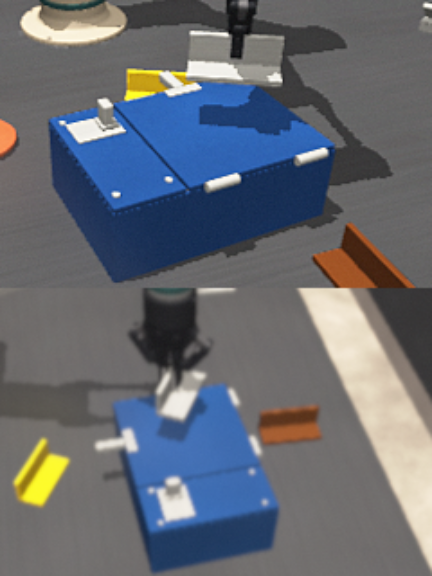

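The angle is held level and clear of the lid. Carrying it to +y.

>>> apply_moves(increments=[{"claw": 0, "xyz": [-0.003, 0.012, 0.005], "twist": [0, 0, 0]}, {"claw": 0, "xyz": [-0.004, 0.02, 0.005], "twist": [0, 0, 0]}, {"claw": 0, "xyz": [-0.005, 0.022, 0], "twist": [0, 0, 0]}, {"claw": 0, "xyz": [-0.005, 0.022, 0], "twist": [0, 0, 0]}, {"claw": 0, "xyz": [-0.005, 0.022, 0], "twist": [0, 0, 0]}, {"claw": 0, "xyz": [-0.005, 0.022, 0], "twist": [0, 0, 0]}, {"claw": 0, "xyz": [-0.005, 0.022, 0], "twist": [0, 0, 0]}, {"claw": 0, "xyz": [-0.004, 0.022, 0], "twist": [0, 0, 0]}, {"claw": 0, "xyz": [-0.003, 0.02, 0], "twist": [0, 0, 0]}, {"claw": 0, "xyz": [0, 0.012, 0], "twist": [0, 0, 0]}, {"claw": 0, "xyz": [0, 0, 0], "twist": [0, 0, 0]}, {"claw": 0, "xyz": [0, 0, 0], "twist": [0, 0, 0]}])

```text
clock: 5.6
position: [0.5373, 0.233, 0.1968]
orientation: [0.969, -0.245, -0.0, 0.001]
wrist_force: [-1.0, 0.1, -5.5]
opening: 0.007
```

>>> apply_moves(increments=[{"claw": 0, "xyz": [0, 0, -0.012], "twist": [0, 0, 0]}, {"claw": 0, "xyz": [0, 0, -0.022], "twist": [0, 0, 0]}, {"claw": 0, "xyz": [0, 0, -0.028], "twist": [0, 0, 0]}, {"claw": 0, "xyz": [0, 0, -0.028], "twist": [0, 0, 0]}, {"claw": 0, "xyz": [0, 0, -0.025], "twist": [0, 0, 0]}, {"claw": 0, "xyz": [0, 0, -0.02], "twist": [0, 0, 0]}, {"claw": 0, "xyz": [0, 0, -0.015], "twist": [0, 0, 0]}, {"claw": 0, "xyz": [0, 0, -0.01], "twist": [0, 0, 0]}, {"claw": 0, "xyz": [0, 0, -0.007], "twist": [0, 0, 0]}, {"claw": 0, "xyz": [0, 0, -0.004], "twist": [0, 0, 0]}, {"claw": 0, "xyz": [0, 0, 0], "twist": [0, 0, 0]}, {"claw": 0, "xyz": [0, 0, 0], "twist": [0, 0, 0]}])

```text
clock: 6.6
position: [0.5383, 0.2327, 0.027]
orientation: [0.969, -0.246, 0.001, -0.0]
wrist_force: [0.3, 0.7, -6.0]
opening: 0.0066
```

Run:
```python
from h import *
st()
```

```text
t 6.6 pos [0.5383 0.2327 0.027 ] jawyaw -28.49 z [ 0.001  0.    -1.   ] F [ 0.33  0.67 -6.03] T [ 0.08  0.06 -0.01] open 0.0066 q [ 0.29  0.47  1.76 -0.    0.91  0.79]
```

>>> apply_moves(increments=[{"claw": 0, "xyz": [0, 0, -0.003], "twist": [0, 0, 0]}, {"claw": 0, "xyz": [0, 0, -0.003], "twist": [0, 0, 0]}, {"claw": 0, "xyz": [0, 0, -0.002], "twist": [0, 0, 0]}, {"claw": 0, "xyz": [0, 0, -0.002], "twist": [0, 0, 0]}, {"claw": 0, "xyz": [0, 0, -0.002], "twist": [0, 0, 0]}, {"claw": 0, "xyz": [0, 0, -0.001], "twist": [0, 0, 0]}, {"claw": 0, "xyz": [0, 0, 0], "twist": [0, 0, 0]}, {"claw": 0, "xyz": [0, 0, 0], "twist": [0, 0, 0]}, {"claw": 0, "xyz": [0, 0, 0], "twist": [0, 0, 0]}])

```text
clock: 7.35
position: [0.5376, 0.2327, 0.0145]
orientation: [0.969, -0.246, 0.0, -0.0]
wrist_force: [-4.1, -0.1, 6.0]
opening: 0.0073
```

The reading went from -6 N to +6 N, so it is on the bench. Opening the fingers, then rising.

>>> apply_moves(increments=[{"claw": 0.15, "xyz": [0, 0, 0], "twist": [0, 0, 0]}, {"claw": 0.3, "xyz": [0, 0, 0], "twist": [0, 0, 0]}, {"claw": 0.5, "xyz": [0, 0, 0], "twist": [0, 0, 0]}, {"claw": 0.7, "xyz": [0, 0, 0], "twist": [0, 0, 0]}, {"claw": 0.7, "xyz": [0, 0, 0], "twist": [0, 0, 0]}, {"claw": 0.7, "xyz": [0, 0, 0.01], "twist": [0, 0, 0]}, {"claw": 0.7, "xyz": [0, 0, 0.02], "twist": [0, 0, 0]}, {"claw": 0.7, "xyz": [0, 0, 0.035], "twist": [0, 0, 0]}, {"claw": 0.7, "xyz": [0, 0, 0.04], "twist": [0, 0, 0]}, {"claw": 0.7, "xyz": [0, 0, 0.04], "twist": [0, 0, 0]}, {"claw": 0.7, "xyz": [0, 0, 0.04], "twist": [0, 0, 0]}, {"claw": 0.7, "xyz": [0, 0, 0.02], "twist": [0, 0, 0]}])

```text
clock: 8.35
position: [0.5396, 0.2333, 0.2248]
orientation: [0.969, -0.246, 0.004, -0.002]
wrist_force: [1.8, -0.0, -0.2]
opening: 0.0599
```

Run:
```python
from h import *
st(); s=snap('scene','scene4'); s=snap('side','side4')
P=pts(s); g=cv2.cvtColor(s['pixels'],cv2.COLOR_BGR2HSV)[...,1]<90
m=g&(P[...,0]>.45)&(P[...,0]<.65)&(P[...,1]>.135)&(P[...,1]<.32)&(P[...,2]>.004)&(P[...,2]<.06)
q=P[m];print(len(q),q.min(0),q.max(0),cv2.minAreaRect(q[:,:2].astype(np.float32)))
a=cv2.imread('pics/scene4.png')[80:300,200:500]; b=cv2.imread('pics/side4.png')[20:240,100:400]
cv2.imwrite('pics/c4.png',cv2.resize(np.vstack([a,b]),None,fx=1.3,fy=1.3))
```

```text
t 8.35 pos [0.5396 0.2333 0.2248] jawyaw -28.48 z [ 0.009  0.003 -1.   ] F [ 1.79 -0.02 -0.24] T [-0.   -0.06  0.03] open 0.0599 q [ 0.29  0.29  1.5  -0.    1.34  0.79]
263 [0.46125167 0.15828908 0.00402281] [0.64802309 0.30705728 0.0478985 ] ((0.559411883354187, 0.2337769716978073), (0.1870400309562683, 0.13894915580749512), 4.01979398727417)
```

View pics/c4.png

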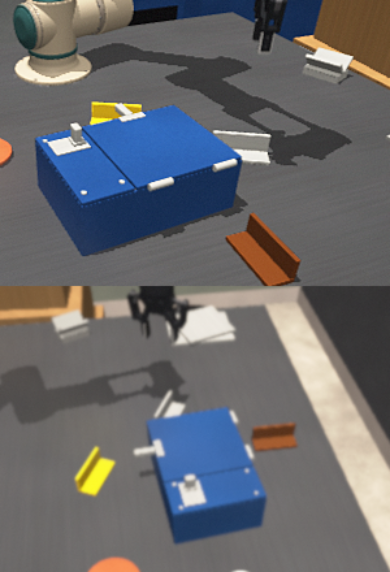

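The angle lies flat on the bench beside the case, clear of it: crop (240,145) in the scene view and (170,410) in the side view. The lid is still shut. Moving above the lug.

>>> apply_moves(increments=[{"claw": 0.7, "xyz": [-0.0073, -0.0232, 0], "twist": [0, 0, -5.64]}, {"claw": 0.7, "xyz": [-0.0073, -0.0232, 0], "twist": [0, 0, -5.64]}, {"claw": 0.7, "xyz": [-0.0073, -0.0232, 0], "twist": [0, 0, -5.64]}, {"claw": 0.7, "xyz": [-0.0073, -0.0232, 0], "twist": [0, 0, -5.64]}, {"claw": 0.7, "xyz": [-0.0073, -0.0232, 0], "twist": [0, 0, -5.64]}, {"claw": 0.7, "xyz": [-0.0073, -0.0232, 0], "twist": [0, 0, -5.64]}, {"claw": 0.7, "xyz": [-0.0073, -0.0232, 0], "twist": [0, 0, -5.64]}, {"claw": 0.7, "xyz": [-0.0073, -0.0232, 0], "twist": [0, 0, -5.64]}, {"claw": 0.7, "xyz": [-0.0073, -0.0232, 0], "twist": [0, 0, -5.64]}, {"claw": 0.7, "xyz": [-0.0073, -0.0232, 0], "twist": [0, 0, -5.64]}, {"claw": 0.7, "xyz": [0, 0, 0], "twist": [0, 0, 0]}, {"claw": 0.7, "xyz": [0, 0, 0], "twist": [0, 0, 0]}])

```text
clock: 9.45
position: [0.4638, 0.0, 0.2178]
orientation: [0.737, -0.675, -0.001, 0.0]
wrist_force: [0.2, -0.7, 0.4]
opening: 0.0597
```

Run:
```python
from h import *
st(); s=snap('wrist','wrist5')
```

```text
t 9.45 pos [0.4638 0.     0.2178] jawyaw -84.97 z [-0.001  0.    -1.   ] F [ 0.21 -0.66  0.35] T [ 0.04 -0.02 -0.07] open 0.0597 q [-0.15  0.12  1.75  0.    1.28  1.33]
```

View pics/wrist5.png

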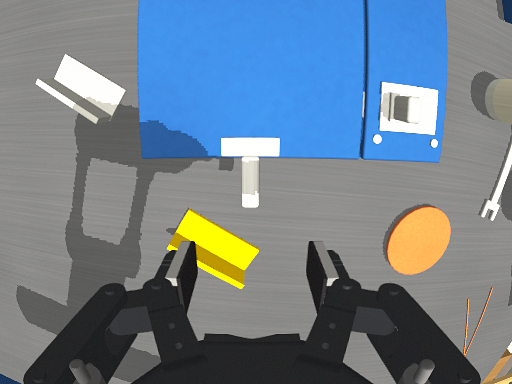

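Run:
```python
from h import *
s=dict(np.load('pics/wrist5.npz'))
for nm,p,z in [('tipL',(242,194),.111),('tipR',(259,194),.111),('tiplow',(250.5,207),.097),('edgeL',(143,157),.108),('edgeR',(360,158),.108),('knob',(404,106),.144),('knobside',(404,107),.144)]:
    print(nm,wray(s,*p,z))
z=cv2.resize(s['pixels'][70:220,200:450],None,fx=3,fy=3,interpolation=cv2.INTER_CUBIC);cv2.imwrite('pics/w5z.png',z)
```

```text
tipL [0.4601 0.0079 0.111 ]
tipR [ 0.4614 -0.0071  0.111 ]
tiplow [ 0.443  -0.0011  0.097 ]
edgeL [0.4865 0.1002 0.108 ]
edgeR [ 0.5025 -0.0953  0.108 ]
knob [ 0.5549 -0.1122  0.144 ]
knobside [ 0.5541 -0.1123  0.144 ]
```

View pics/w5z.png

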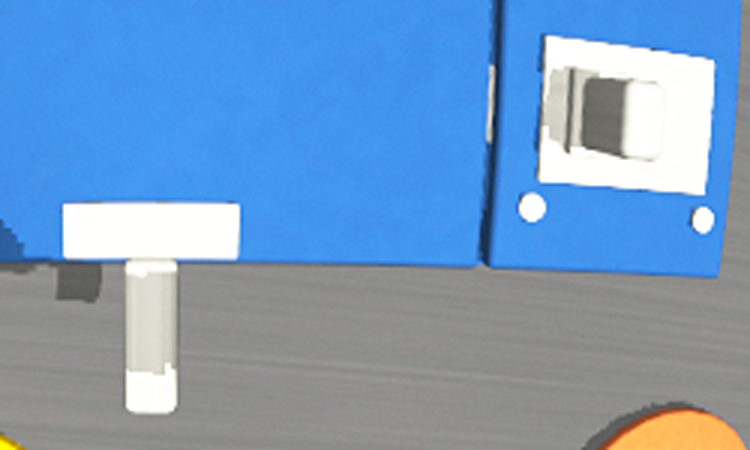

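Lug at columns 242–259 and square to the jaws, grip point about (0.467, 0). Descending.

>>> apply_moves(increments=[{"claw": 0.7, "xyz": [0.003, 0.0, -0.015], "twist": [0, 0, 0]}, {"claw": 0.7, "xyz": [0, 0, -0.03], "twist": [0, 0, 0]}, {"claw": 0.7, "xyz": [0, 0, -0.03], "twist": [0, 0, 0]}, {"claw": 0.7, "xyz": [0, 0, -0.03], "twist": [0, 0, 0]}, {"claw": 0.7, "xyz": [0, 0, -0.02], "twist": [0, 0, 0]}, {"claw": 0.7, "xyz": [0, 0, -0.007], "twist": [0, 0, 0]}, {"claw": 0.7, "xyz": [0, 0, 0], "twist": [0, 0, 0]}, {"claw": 0.7, "xyz": [0, 0, 0], "twist": [0, 0, 0]}, {"claw": 0.7, "xyz": [0, 0, 0], "twist": [0, 0, 0]}])

```text
clock: 10.25
position: [0.469, 0.0009, 0.0876]
orientation: [0.738, -0.675, 0.001, -0.001]
wrist_force: [-0.6, 0.2, -0.6]
opening: 0.0601
```

Run:
```python
from h import *
st(); s=snap('wrist','wrist6'); s=snap('side','side6')
cv2.imwrite('pics/s6z.png',cv2.resize(s['pixels'][60:230,150:350],None,fx=3,fy=3))
```

```text
t 10.25 pos [0.469  0.0009 0.0876] jawyaw -84.83 z [ 0.003 -0.    -1.   ] F [-0.55  0.24 -0.6 ] T [ 0.02 -0.02 -0.05] open 0.0601 q [-0.15  0.25  1.94  0.    0.94  1.33]
```

View pics/wrist6.png

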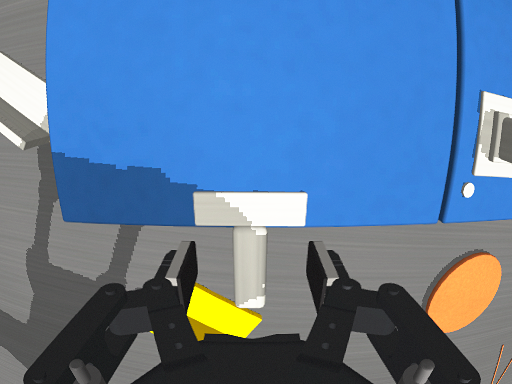

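View pics/s6z.png

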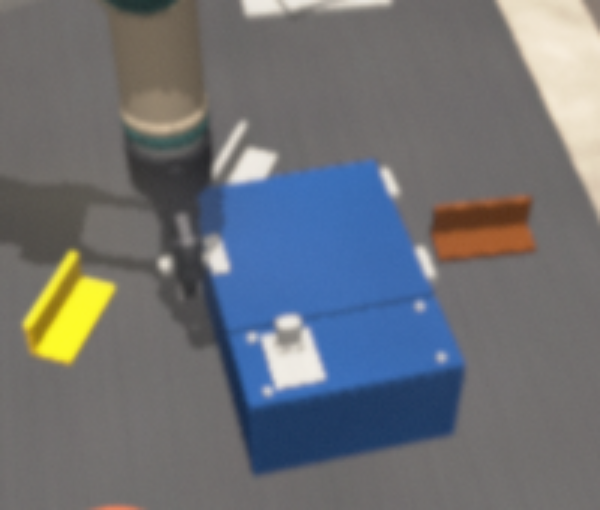

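The lug (columns 233–267) lies between the pads. Closing.

>>> apply_moves(increments=[{"claw": 0.3, "xyz": [0, 0, -0.002], "twist": [0, 0, 0]}, {"claw": 0, "xyz": [0, 0, 0], "twist": [0, 0, 0]}, {"claw": 0, "xyz": [0, 0, 0], "twist": [0, 0, 0]}, {"claw": 0, "xyz": [0, 0, 0], "twist": [0, 0, 0]}, {"claw": 0, "xyz": [0, 0, 0], "twist": [0, 0, 0]}, {"claw": 0, "xyz": [0, 0, 0], "twist": [0, 0, 0]}, {"claw": 0, "xyz": [0, 0, 0], "twist": [0, 0, 0]}, {"claw": 0, "xyz": [0, 0, 0], "twist": [0, 0, 0]}])

```text
clock: 11.02
position: [0.4676, 0.0017, 0.0848]
orientation: [0.738, -0.675, -0.001, -0.001]
wrist_force: [-1.6, 5.6, 4.7]
opening: 0.0147
```

>>> apply_moves(increments=[{"claw": 0, "xyz": [0, 0, 0.002], "twist": [0, 0, 0]}, {"claw": 0, "xyz": [0, 0, 0.002], "twist": [0, 0, 0]}, {"claw": 0, "xyz": [0, 0, 0.002], "twist": [0, 0, 0]}, {"claw": 0, "xyz": [0, 0, 0.002], "twist": [0, 0, 0]}, {"claw": 0, "xyz": [0, 0, 0], "twist": [0, 0, 0]}])

```text
clock: 11.43
position: [0.4677, 0.0017, 0.0918]
orientation: [0.738, -0.675, -0.001, -0.001]
wrist_force: [2.4, 5.3, -4.0]
opening: 0.015
```

Run:
```python
from h import *
st()
```

```text
t 11.43 pos [0.4677 0.0017 0.0918] jawyaw -84.94 z [-0.     0.002 -1.   ] F [ 2.36  5.3  -4.02] T [ 0.75  0.09 -0.1 ] open 0.015 q [-0.15  0.24  1.94  0.    0.96  1.33]
```

>>> apply_moves(increments=[{"claw": 0, "xyz": [0, 0, 0.002], "twist": [0, 0, 0]}, {"claw": 0, "xyz": [0, 0, 0.002], "twist": [0, 0, 0]}, {"claw": 0, "xyz": [0, 0, 0.002], "twist": [0, 0, 0]}, {"claw": 0, "xyz": [0, 0, 0], "twist": [0, 0, 0]}, {"claw": 0, "xyz": [0, 0, 0], "twist": [0, 0, 0]}])

```text
clock: 11.85
position: [0.4679, 0.0017, 0.0976]
orientation: [0.738, -0.675, -0.001, -0.001]
wrist_force: [3.5, 5.8, -5.8]
opening: 0.0148
```

Run:
```python
from h import *
st(); s=snap('side','side7'); s=snap('wrist','wrist7')
```

```text
t 11.85 pos [0.4679 0.0017 0.0976] jawyaw -84.94 z [ 0.     0.002 -1.   ] F [ 3.47  5.77 -5.81] T [ 0.71  0.   -0.05] open 0.0148 q [-0.15  0.24  1.93  0.    0.97  1.33]
```

View pics/wrist7.png

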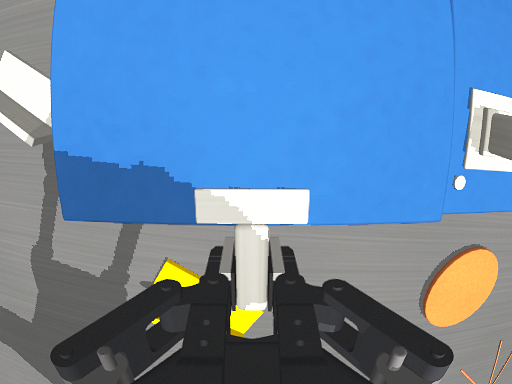

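The lug rose 13 mm under only about 6 N, so the lid is free and the knob need not be touched. Working out the arc.

Run:
```python
import numpy as np
psi=np.radians(5.1); th0=3.2
xa=np.array([np.cos(psi),np.sin(psi),0]);z=np.array([0,0,1.])
def tcp(t,p): t,p=np.radians([t,p]); return .226*(-np.cos(t)*xa+np.sin(t)*z)+.019*(-np.cos(p)*z-np.sin(p)*xa)
T=np.linspace(3.2,40.2,25)
W=np.array([tcp(t,t-3.2) for t in T]); D=np.diff(W,axis=0)
print((D*1000).round(1).tolist(), W[-1]-W[0], 'twist/row',(37/24*np.array([-np.sin(psi),np.cos(psi),0])).round(3))
```

```text
[[-0.1, -0.0, 6.1], [0.1, 0.0, 6.1], [0.2, 0.0, 6.1], [0.4, 0.0, 6.1], [0.6, 0.1, 6.0], [0.7, 0.1, 6.0], [0.9, 0.1, 6.0], [1.0, 0.1, 6.0], [1.2, 0.1, 6.0], [1.4, 0.1, 5.9], [1.5, 0.1, 5.9], [1.7, 0.1, 5.8], [1.8, 0.2, 5.8], [2.0, 0.2, 5.7], [2.1, 0.2, 5.7], [2.3, 0.2, 5.6], [2.4, 0.2, 5.6], [2.6, 0.2, 5.5], [2.7, 0.2, 5.4], [2.9, 0.3, 5.3], [3.0, 0.3, 5.3], [3.2, 0.3, 5.2], [3.3, 0.3, 5.1], [3.4, 0.3, 5.0]] [0.04143055 0.00369758 0.1370837 ] twist/row [-0.137  1.536  0.   ]
```

>>> apply_moves(increments=[{"claw": 0, "xyz": [0, 0, 0.0061], "twist": [-0.14, 1.54, 0]}, {"claw": 0, "xyz": [0.0001, 0, 0.0061], "twist": [-0.14, 1.54, 0]}, {"claw": 0, "xyz": [0.0002, 0, 0.0061], "twist": [-0.14, 1.54, 0]}, {"claw": 0, "xyz": [0.0004, 0, 0.0061], "twist": [-0.14, 1.54, 0]}, {"claw": 0, "xyz": [0.0006, 0.0001, 0.006], "twist": [-0.14, 1.54, 0]}, {"claw": 0, "xyz": [0.0007, 0.0001, 0.006], "twist": [-0.14, 1.54, 0]}, {"claw": 0, "xyz": [0, 0, 0], "twist": [0, 0, 0]}])

```text
clock: 12.53
position: [0.4698, 0.0019, 0.1341]
orientation: [0.735, -0.673, -0.056, 0.06]
wrist_force: [0.9, 4.2, -5.1]
opening: 0.0153
```

Run:
```python
from h import *
st(); s=snap('scene','scene8')
cv2.imwrite('pics/s8z.png',cv2.resize(s['pixels'][60:290,180:480],None,fx=2.5,fy=2.5))
```

```text
t 12.53 pos [0.4698 0.0019 0.1341] jawyaw -84.91 z [-0.163 -0.013 -0.987] F [ 0.92  4.22 -5.13] T [ 0.66 -0.   -0.26] open 0.0153 q [-0.12  0.29  1.76 -0.03  1.25  1.38]
```

View pics/s8z.png

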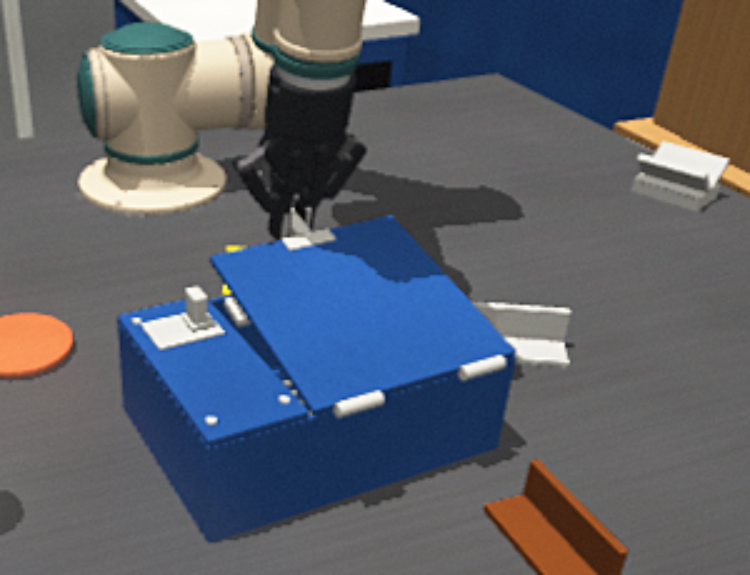

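The lid is rising freely in the gripper. The knob is still home at crop (195,305) and the forces are low, so I'll continue the arc.

>>> apply_moves(increments=[{"claw": 0, "xyz": [0.0009, 0.0001, 0.006], "twist": [-0.14, 1.54, 0]}, {"claw": 0, "xyz": [0.001, 0.0001, 0.006], "twist": [-0.14, 1.54, 0]}, {"claw": 0, "xyz": [0.0012, 0.0001, 0.006], "twist": [-0.14, 1.54, 0]}, {"claw": 0, "xyz": [0.0014, 0.0001, 0.0059], "twist": [-0.14, 1.54, 0]}, {"claw": 0, "xyz": [0.0015, 0.0001, 0.0059], "twist": [-0.14, 1.54, 0]}, {"claw": 0, "xyz": [0.0017, 0.0001, 0.0058], "twist": [-0.14, 1.54, 0]}, {"claw": 0, "xyz": [0.0018, 0.0002, 0.0058], "twist": [-0.14, 1.54, 0]}, {"claw": 0, "xyz": [0.002, 0.0002, 0.0057], "twist": [-0.14, 1.54, 0]}, {"claw": 0, "xyz": [0.0021, 0.0002, 0.0057], "twist": [-0.14, 1.54, 0]}, {"claw": 0, "xyz": [0, 0, 0], "twist": [0, 0, 0]}])

```text
clock: 13.42
position: [0.4834, 0.003, 0.1865]
orientation: [0.723, -0.661, -0.137, 0.148]
wrist_force: [0.4, 3.5, -5.3]
opening: 0.0152
```

>>> apply_moves(increments=[{"claw": 0, "xyz": [0.0023, 0.0002, 0.0056], "twist": [-0.14, 1.54, 0]}, {"claw": 0, "xyz": [0.0024, 0.0002, 0.0056], "twist": [-0.14, 1.54, 0]}, {"claw": 0, "xyz": [0.0026, 0.0002, 0.0055], "twist": [-0.14, 1.54, 0]}, {"claw": 0, "xyz": [0.0027, 0.0002, 0.0054], "twist": [-0.14, 1.54, 0]}, {"claw": 0, "xyz": [0.0029, 0.0003, 0.0053], "twist": [-0.14, 1.54, 0]}, {"claw": 0, "xyz": [0.003, 0.0003, 0.0053], "twist": [-0.14, 1.54, 0]}, {"claw": 0, "xyz": [0.0032, 0.0003, 0.0052], "twist": [-0.14, 1.54, 0]}, {"claw": 0, "xyz": [0.0033, 0.0003, 0.0051], "twist": [-0.14, 1.54, 0]}, {"claw": 0, "xyz": [0.0034, 0.0003, 0.005], "twist": [-0.14, 1.54, 0]}, {"claw": 0, "xyz": [0, 0, 0], "twist": [0, 0, 0]}, {"claw": 0, "xyz": [0, 0, 0], "twist": [0, 0, 0]}, {"claw": 0, "xyz": [0, 0, 0], "twist": [0, 0, 0]}])

```text
clock: 14.42
position: [0.5089, 0.0051, 0.2339]
orientation: [0.7, -0.639, -0.215, 0.235]
wrist_force: [-0.0, 5.6, -5.0]
opening: 0.0146
```

Run:
```python
from h import *
st(); s=snap('scene','scene9'); P=pts(s); im=s['pixels']; h=cv2.cvtColor(im,cv2.COLOR_BGR2HSV)
cv2.imwrite('pics/s9z.png',cv2.resize(im[60:290,180:480],None,fx=2.5,fy=2.5))
X,Y,Z=P[...,0],P[...,1],P[...,2]
m=(h[...,0]>100)&(h[...,0]<130)&(h[...,1]>120)&(X>.45)&(X<.75)&(Y>-.1)&(Y<.15)&(Z>.125)&(Z<.3)
q=P[m]; A=np.c_[q[:,:2],np.ones(len(q))]; c=np.linalg.lstsq(A,q[:,2],rcond=None)[0]
print(len(q),'lid angle',np.arctan(np.hypot(*c[:2])))
s2=snap('side','side9'); P2=pts(s2); 
for p,nm in ((P,'scene'),(P2,'side')):
    mm=(p[...,0]>.45)&(p[...,0]<.62)&(p[...,1]>.16)&(p[...,1]<.3)&(p[...,2]>.006)
    print(nm,'angle z max',p[mm][:,2].max(),p[mm].mean(0))
```

```text
t 14.42 pos [0.5089 0.0051 0.2339] jawyaw -84.86 z [-0.601 -0.053 -0.797] F [-0.04  5.57 -5.03] T [ 0.65 -0.3  -0.66] open 0.0146 q [-0.06  0.55  1.24 -0.1   1.99  1.41]
6303 lid angle 0.6988959736858121
scene angle z max 0.04738962422654647 [0.56048069 0.25033163 0.02310254]
side angle z max 0.046651814643420386 [0.53771889 0.22108719 0.02022478]
```

View pics/s9z.png

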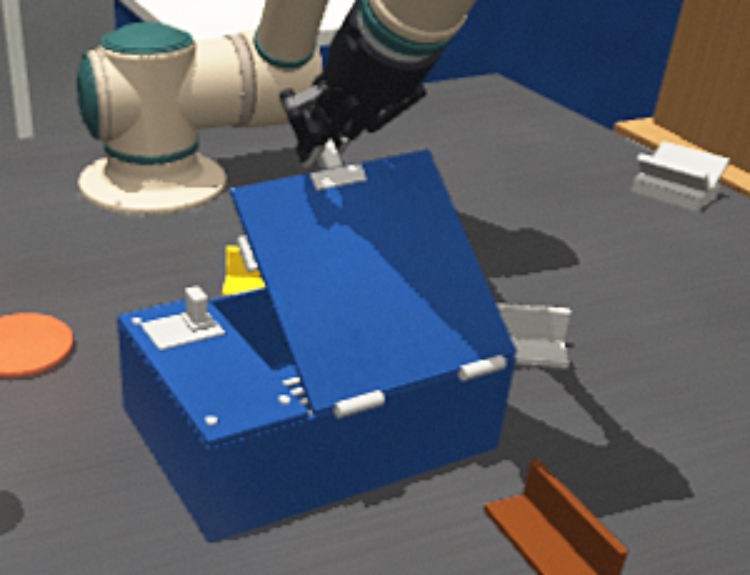

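View pics/side9.png

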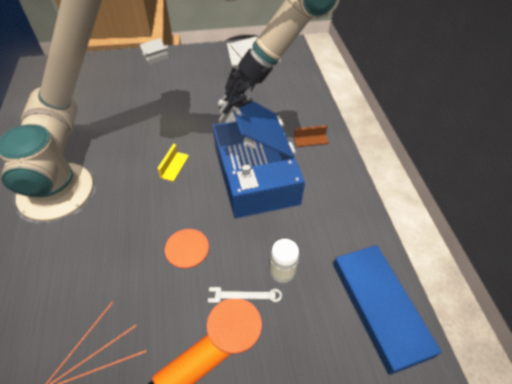

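The lid stands at 0.699 rad, held by the lug (side view (225,112)). The angle is flat on the bench, and the disc (187,248), tin (284,260) and wrench (245,295) are unmoved. Letting it settle briefly, then handing in.

>>> apply_moves(increments=[{"claw": 0, "xyz": [0, 0, 0], "twist": [0, 0, 0]}, {"claw": 0, "xyz": [0, 0, 0], "twist": [0, 0, 0]}, {"claw": 0, "xyz": [0, 0, 0], "twist": [0, 0, 0]}, {"claw": 0, "xyz": [0, 0, 0], "twist": [0, 0, 0]}])

```text
clock: 14.85
position: [0.5089, 0.0051, 0.2339]
orientation: [0.7, -0.64, -0.215, 0.234]
wrist_force: [0.3, 5.2, -5.5]
opening: 0.0148
```

Run:
```python
from h import *
st(); print(manip.finish_job())
```

```text
t 14.85 pos [0.5089 0.0051 0.2339] jawyaw -84.86 z [-0.601 -0.053 -0.798] F [ 0.33  5.16 -5.53] T [ 0.69 -0.34 -0.63] open 0.0148 q [-0.06  0.55  1.24 -0.1   1.99  1.41]
the job is handed in; nothing more can be done
None
```

I gripped the angle by its upright leg and set it down on the bare bench beside the case. I then tugged the lug with the slide still home. It rose 13 mm under about 6 N, so the lid was not caught and I left the slide knob alone. I lifted the lid along its hinge arc and handed in at 14.85 s, holding it open by the lug.

- **Lid:** a plane fitted to the depth picture put it at 0.699 rad (40°). The tool pose did not change over the last pause, and the fingers were still closed on the lug (14.8 mm opening, about 5 N down on the wrist).
- **Angle:** flat on the bench in both views, its top about 47 mm up, and well clear of the case.
- **Bystanders:** the disc, tin and wrench looked unmoved when I compared the side pictures by eye; I did not measure them.

No check failed. About 5 N of sideways force on the wrist stayed throughout the lug hold, because the grip was slightly off-centre; that is far below the limits.

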